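Pin down a sole pattern

TASK

Pin the white card sole pattern down on its board by pressing its three pins fully home with the fingertips, one at a time: first the heel pin, then the toe pin, and the waist pin in the middle last. Press lightly, do not shift or lift the board, and leave the jar, the hammer and the stack of heel lifts where they are; nothing is to be lifted.

Things in the scene. Friction and masses are not known exactly. Their poses are not given: they have to be found in the camera images.
- jig: loose jig, about 0.9 kg: wooden board 330 x 150 x 12 mm carrying black sole blanks under a white card sole pattern (top 28 mm above the table; blanks 290 mm long, widest 94 mm near the toe, 52 at the waist, 68 at the heel). Origin: centre of the board's underside. x runs from heel to toe, z up; any yaw. A push over 30 N on jig or pin bruises the stack: a failure
- heel_pin (a joint): slide of the heel pin, at the sole's narrower end, jig x = -0.095, y = 0: dark steel disc cap, 22 mm wide, 6 thick, on a thin rubber-bushed shank. 0 = up (cap top 52 mm above table), 0.010 = home (bush on the card, cap top 42 mm). Starts at 0 to 0.003. Slides straight down under 3 to 4 N, stays where left. At home it stops
- toe_pin (a joint): slide of the toe pin, at the sole's broad end, jig x = +0.090, y = 0: dark steel disc cap, 22 mm wide, 6 thick, on a thin rubber-bushed shank. 0 = up (cap top 52 mm above table), 0.010 = home (bush on the card, cap top 42 mm). Starts at 0 to 0.003. Slides straight down under 3 to 4 N, stays where left. At home it stops
- waist_pin (a joint): slide of the waist pin, mid-sole where it is narrowest, jig x = -0.005, y = 0: dark steel disc cap, 22 mm wide, 6 thick, on a thin rubber-bushed shank. 0 = up (cap top 52 mm above table), 0.010 = home (bush on the card, cap top 42 mm). Starts at 0 to 0.003. Slides straight down under 3 to 4 N, stays where left. At home it stops
- heel_top (a point): centre of the top face of the heel pin's cap; it moves down with the pin. Once the pin is home the rubber bush still lets the cap give up to 6.5 mm, the force growing from 4.5 to 17.5 N, and springs back; beyond that it is rigid
- toe_top (a point): centre of the top face of the toe pin's cap; it moves down with the pin. Once the pin is home the rubber bush still lets the cap give up to 6.5 mm, the force growing from 4.5 to 17.5 N, and springs back; beyond that it is rigid
- waist_top (a point): centre of the top face of the waist pin's cap; it moves down with the pin. Once the pin is home the rubber bush still lets the cap give up to 6.5 mm, the force growing from 4.5 to 17.5 N, and springs back; beyond that it is rigid
- jar: bystander: closed amber jar, 66 mm across, 80 mm high, standing beside the board; origin at the centre of its underside
- hammer: bystander: hammer, 240 mm long, lying on the table on the other side of the board; x runs from handle to head
- lifts: bystander: stack of black heel lifts, one solid piece, 56 mm across, 36 mm high, standing off the heel end of the board; origin at the centre of its underside

How it is judged:
By the outcome, as a careful person would: the job done as asked, in the order asked, and still so for the second after the job is handed in, with the robot touching nothing.
It also fails if it takes over 45 s, if anything falls off the work surface, if the arm or the gripper's body presses on something with over 40 N, if the wrist force passes 120 N, or if a joint passes its speed limit or range.

ROBOT

A 6-joint arm with a two-finger parallel gripper is mounted at the origin on the work surface. World frame = base frame: x ahead of the robot, y to its left, z up, the work surface at z = 0. Lengths are in mm, angles in rad, forces in N, time in s.
With the tool pointing down it reaches from about 300 to 750 mm from the base axis. Payload 8.5 kg.
Tool frame: the origin (TCP) lies at the very end of the fingers, on their centre line; the grasp point (between the pads) lies 19 mm behind it (manip.hold_point_z is the distance from the TCP to the grasp point, in mm); z points along the fingers, y is the line along which they close (so a half turn about z gives the same grasp; the last joint's range is limited). The gripper opens to 85 mm and grips with 20 to 120 N. Pads are 22 mm wide; open, the fingers measure 114 mm over their backs; the gripper's body (76 mm by 85 mm) begins 54 mm behind the grasp point. The pads swing forward as they close: fully open they stand 13 mm farther back than shut.
Start: joints at [1.004, 0.381, 1.297, -0, 1.464, -0.215], TCP at [189.514, 516.299, 231.322] pointing down, gripper open.
Joint ranges: [-3.11, 3.11], [-0.89, 2.33], [0.22, 2.48], [-1.42, 4.56], [0.17, 2.85], [-2.88, 2.88]. Speed limits (rad/s): [2.39, 2.39, 3.14, 3.14, 3.14, 3.14].

INTERFACE

Orientations are given as a rotation vector (axis times angle).
In Python, from rig import sensors, eyes, manip gives the robot as it stands.
- The arm moves only by the shell command python3 -m crank 'ROWS' [FORCE]. ROWS is JSON, one flat list of numbers, 7 for each row, row after row: the shift along the tool's x, y, z each as a share of 3 cm, from -1 to 1, then the turn, a rotation vector about the tool's x, y, z each as a share of pi rad, from -1 to 1, then the closure, from 0 (fully open) to 1 (shut). A call has 1 to 12 rows; each row shifts and turns the commanded pose from where the row before left it, along the tool's axes as they then stand; what a row does not reach is not made up. A row lasts 1/10 s, in which the tool goes at most 50 mm and 8.59 degrees, less where a joint would pass 70% of its speed; a pose out of reach is approached as far as the arm can. A call with a number of a shift or a turn outside -1 to 1 is refused whole. A call with a gripper value outside its range is refused whole. The fingers move at their own pace and stop on an object; FORCE is the grip in N (left out, the last holds). Time passes only in rows, so rows that do not move let the fingers close. It gives the time, the measured TCP pose, the force, the opening and the grip force at its end, in the units of the state.
- sensors.get_obs(): the state, without advancing time (a new reading comes with each control period).
- eyes.capture(name): name is "side" or "top" or "wrist"; returns a dict with "frame" (400x640x3 uint8, red, green, blue), "fx", "fy", "cx", "cy" (pixels), "eye" and "rotation" of the camera in the world; the wrist camera has in their place "tool_from_camera" (4x4, takes a point from camera to tool coordinates, whose origin is the TCP and whose axes are the flange's). Camera axes: x right, y down, z forward; pixel columns grow to the right and rows downward; lengths in mm; the calibration is good to about 2 mm. A picture is of the moment at which its call begins: read the wrist's pose just before it. There is no depth.
- manip.sign_off(): hands the job in; it is judged then, once.
The state is a dict: "time": time; "joint_positions": joint angles; "qd": joint speeds; "effort": joint torques, N m; "eef_pos": TCP position; "ee_rot": TCP orientation; "ft_force": force on the tool from outside, world axes, zero at the start; "moment": the same for the moment, N m; "grip_width": finger opening in mm; "grip_force": force on a finger pad.
Only numpy, scipy, OpenCV 4.12 (cv2) and the standard library are available. Lean on these libraries where they do the work, as an engineer would, in place of code of your own. Each camera call takes 0.05 s, during which the arm holds its last target. There are 200 camera calls.

## Working session

There is one attempt and no reset: what is moved stays moved. The work goes in short steps, Python scripts to look and compute and a shell command to move; the robot and the scene stay as the last step left them, time stands still between calls to the robot, and variables do not carry over. Pictures are saved under pics/ and viewed, at most 10 in all, crops included, and the job is handed in when it is done.

```bash
mkdir -p pics; ls
python3 - <<'E'
from rig import sensors, eyes, manip
import cv2
o=sensors.get_obs()
print({k:(o[k]) for k in("time","eef_pos","ee_rot","ft_force","grip_width")})
for n in("top","side"):
    d=eyes.capture(n); cv2.imwrite(f"pics/{n}0.png",d["frame"][:,:,::-1]); print(n,d["fx"],d["cx"],d["cy"],d["eye"],d["rotation"])
E
```

```text
pics
{'time': 0.0, 'eef_pos': array([189.36885961, 516.05479282, 230.71774892]), 'ee_rot': array([-5.49694459e-01, -3.09254206e+00,  2.13417271e-03]), 'ft_force': array([-0.19147407, -0.11378276,  0.58223308]), 'grip_width': 85.47868819445632}
top 451.4636542300092 325.8457238438019 204.41340257281658 [514.12952455  -2.15242654 888.55399296] [-2.19505495  2.14755936 -0.14054763]
side 450.44925674791614 329.2668215741759 202.03008643390191 [ 338.12524723 -725.38151462  653.17090003] [-2.18444065  0.3356634  -0.19250424]
```

View pics/top0.png

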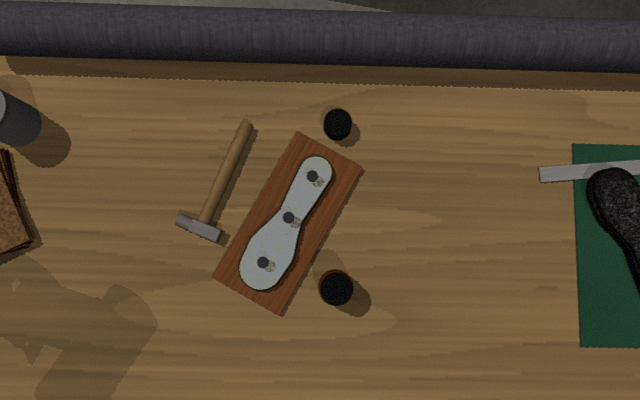

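View pics/side0.png

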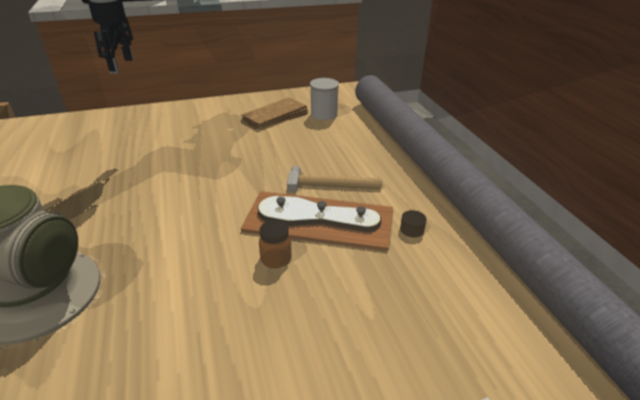

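The top view shows the caps at about (312,176) heel (narrow end, near the lifts at (338,124)), (289,217) waist and (263,262) toe. The jar is at (336,288) and the hammer is to the left at (215,190). The side view agrees.

```bash
cat > h.py <<'E'
from rig import sensors, eyes, manip
import cv2, numpy as np
from scipy.spatial.transform import Rotation as R
def caps(d,guess,r=9):
    hsv=cv2.cvtColor(d["frame"],cv2.COLOR_RGB2HSV); m=(hsv[:,:,2]<95).astype(np.uint8)
    n,l,s,c=cv2.connectedComponentsWithStats(m)
    out=[]
    for g in guess:
        i=[k for k in range(1,n) if 15<s[k,4]<3000 and np.hypot(*(c[k]-g))<r]
        out.append((c[i[0]],s[i[0]]) if i else None)
    return out
def ray(d,p):
    v=R.from_rotvec(d["rotation"]).apply([(p[0]-d["cx"])/d["fx"],(p[1]-d["cy"])/d["fy"],1]); return np.array(d["eye"]),v
def plane(d,p,z):
    e,v=ray(d,p); return e+v*(z-e[2])/v[2]
def two(a,pa,b,pb):
    A=[];y=[]
    for d,p in((a,pa),(b,pb)):
        e,v=ray(d,p); v/=np.linalg.norm(v); P=np.eye(3)-np.outer(v,v); A.append(P); y.append(P@e)
    return np.linalg.lstsq(np.vstack(A),np.hstack(y),rcond=None)[0]
def togo(t):
    o=sensors.get_obs(); return R.from_rotvec(o["ee_rot"]).inv().apply(np.array(t)-o["eef_pos"])/30
E
python3 - <<'E'
from h import *
t=eyes.capture("top"); s=eyes.capture("side"); np.set_printoptions(precision=2,suppress=True)
ct=caps(t,[(312,176),(263,262),(289,217)]); cs=caps(s,[(361,212),(281,202),(322,207)])
for a,b in zip(ct,cs):
    print(a,b)
    if a: print(plane(t,a[0],48))
    if a and b: p=two(t,a[0],s,b[0]); print("tri",p)
print(togo([0,0,0]),R.from_rotvec(sensors.get_obs()["ee_rot"]).as_matrix())
E
```

```text
(array([312.13, 175.78]), array([307, 170,  12,  12, 108], dtype=int32)) (array([360.61, 211.24]), array([357, 208,   8,   9,  49], dtype=int32))
[662.93  11.62  48.  ]
tri [662.76  12.11  41.25]
(array([262.65, 262.08]), array([257, 256,  12,  13, 113], dtype=int32)) (array([280.46, 201.56]), array([277, 198,   7,   9,  41], dtype=int32))
[499.59  98.81  48.  ]
tri [498.82  99.83  40.82]
(array([288.49, 217.54]), array([283, 212,  13,  12, 118], dtype=int32)) (array([321.13, 205.74]), array([318, 202,   8,   9,  46], dtype=int32))
[582.94  53.76  48.  ]
tri [582.55  54.25  43.55]
[ -0.   -18.32   7.71] [[-0.94  0.34 -0.  ]
 [ 0.34  0.94 -0.  ]
 [ 0.   -0.   -1.  ]]
```

```bash
python3 -m crank '[-0.95,-0.48,0.1,0,0,0,1,-0.95,-0.48,0.1,0,0,0,1,-0.95,-0.48,0.1,0,0,0,1,-0.95,-0.48,0.1,0,0,0,1,-0.95,-0.48,0.1,0,0,0,1,-0.95,-0.48,0.1,0,0,0,1,-0.95,-0.48,0.1,0,0,0,1,-0.95,-0.48,0.1,0,0,0,1,-0.95,-0.48,0.1,0,0,0,1,-0.95,-0.48,0.1,0,0,0,1]' 40
python3 -c "
from h import *
print(togo([662.9,11.6,120]))"
```

```text
time: 1.2
eef_pos: [408.1, 281.8, 201.2]
ee_rot: [-0.55, -3.093, 0.0]
ft_force: [0.3, 1.5, 0.1]
grip_width: -0.3
grip_force: 0.0
[-11.07705463  -5.528407     2.70360351]
```

```bash
python3 -m crank '[-0.95,-0.48,0.23,0,0,0,1,-0.95,-0.48,0.23,0,0,0,1,-0.95,-0.48,0.23,0,0,0,1,-0.95,-0.48,0.23,0,0,0,1,-0.95,-0.48,0.23,0,0,0,1,-0.95,-0.48,0.23,0,0,0,1,-0.95,-0.48,0.23,0,0,0,1,-0.95,-0.48,0.23,0,0,0,1,-0.95,-0.48,0.23,0,0,0,1,-0.95,-0.48,0.23,0,0,0,1,-0.95,-0.48,0.23,0,0,0,1]'
python3 -c "
from h import *
print(togo([662.9,11.6,120]),sensors.get_obs()['ft_force'])
d=eyes.capture('wrist');cv2.imwrite('pics/w1.png',d['frame'][:,:,::-1]);print(d['tool_from_camera'],d['fx'],d['cx'],d['cy'])"
```

```text
time: 2.3
eef_pos: [647.9, 25.1, 124.9]
ee_rot: [-0.55, -3.093, 0.0]
ft_force: [-0.3, 0.0, 0.2]
grip_width: 0.5
grip_force: 0.0
[-0.62580065 -0.24979821  0.16200814] [-0.34482322  0.03048038  0.15206148]
[[ 1.39149971e-04 -9.55596933e-01 -2.94676912e-01  7.59971787e+01]
 [ 9.99999766e-01  3.30246022e-04 -5.98730815e-04  1.24515177e+00]
 [ 6.69461209e-04 -2.94676759e-01  9.55596756e-01 -1.41606928e+02]
 [ 0.00000000e+00  0.00000000e+00  0.00000000e+00  1.00000000e+00]] 323.6870981497498 319.51534151609815 201.59629956748867
```

View pics/w1.png

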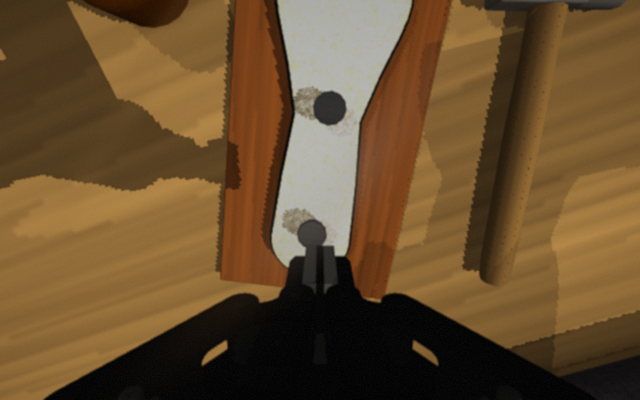

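The wrist view shows the waist cap at (329,107), and the heel cap at (312,233) just ahead of the shut fingertips. I'll check the heel position from it.

Run:
```python
from h import *
o=sensors.get_obs(); d=eyes.capture("wrist"); T=np.array(d["tool_from_camera"]); Rt=R.from_rotvec(o["ee_rot"]).as_matrix()
for p in((329,107),(312,233)):
    v=Rt@T[:3,:3]@[(p[0]-d["cx"])/d["fx"],(p[1]-d["cy"])/d["fy"],1]; e=Rt@T[:3,3]+o["eef_pos"]
    print([(e+v*(z-e[2])/v[2]).round(1) for z in(49,52)])
print(togo([662.5,11.5,62]))
```

```text
[array([584.3,  53.3,  49. ]), array([584.2,  53.2,  52. ])]
[array([661.9,  12.3,  49. ]), array([660.7,  12.8,  52. ])]
[-0.57396297 -0.20163992  2.05216922]
```

```bash
python3 -m crank '[-0.57,-0.2,0,0,0,0,1,0,0,0.7,0,0,0,1,0,0,0.7,0,0,0,1,0,0,0.6,0,0,0,1,0,0,0,0,0,0,1,0,0,0,0,0,0,1]'
python3 -m crank '[0,0,0.1,0,0,0,1,0,0,0.1,0,0,0,1,0,0,0,0,0,0,1]'
python3 -c "
from h import *
print(togo([662.4,11.9,42])*30)"
```

```text
time: 3.0
eef_pos: [661.1, 15.0, 66.0]
ee_rot: [0.549, 3.093, 0.0]
ft_force: [0.6, 0.4, 0.4]
grip_width: -0.0
grip_force: 0.0
time: 3.3
eef_pos: [661.1, 14.7, 59.5]
ee_rot: [0.55, 3.093, 0.0]
ft_force: [-0.5, 0.6, 0.0]
grip_width: -0.1
grip_force: 0.0
[-2.21111085 -2.1927011  17.51633601]
```

```bash
python3 -m crank '[-0.07,-0.08,0.1,0,0,0,1,0,0,0.1,0,0,0,1,0,0,0.0,0,0,0,1]'
python3 -m crank '[0,0,0.1,0,0,0,1,0,0,0,0,0,0,1]'; python3 -m crank '[0,0,0.1,0,0,0,1,0,0,0,0,0,0,1]'; python3 -m crank '[0,0,0.1,0,0,0,1,0,0,0,0,0,0,1]'
```

```text
time: 3.6
eef_pos: [662.1, 11.5, 52.8]
ee_rot: [-0.55, -3.092, -0.0]
ft_force: [0.9, 0.4, -0.9]
grip_width: -0.3
grip_force: 0.0
time: 3.8
eef_pos: [662.1, 11.7, 50.0]
ee_rot: [-0.55, -3.093, 0.0]
ft_force: [-0.1, -0.8, 0.6]
grip_width: -0.3
grip_force: 0.0
time: 4.0
eef_pos: [662.4, 11.7, 47.3]
ee_rot: [0.55, 3.093, 0.0]
ft_force: [-0.1, -0.4, -0.6]
grip_width: 0.2
grip_force: 0.0
time: 4.2
eef_pos: [662.3, 11.7, 44.2]
ee_rot: [0.55, 3.093, 0.0]
ft_force: [0.9, -0.2, 0.0]
grip_width: 0.2
grip_force: 0.0
```

Run:
```python
from h import *
w=eyes.capture("wrist")["frame"][140:340,200:440,::-1]; s=eyes.capture("side")["frame"][130:260,240:440,::-1]
cv2.imwrite("pics/c2.png",np.hstack([cv2.resize(w,(400,400)),cv2.resize(s,(400,400))]))
```

```text
(no output)
```

View pics/c2.png

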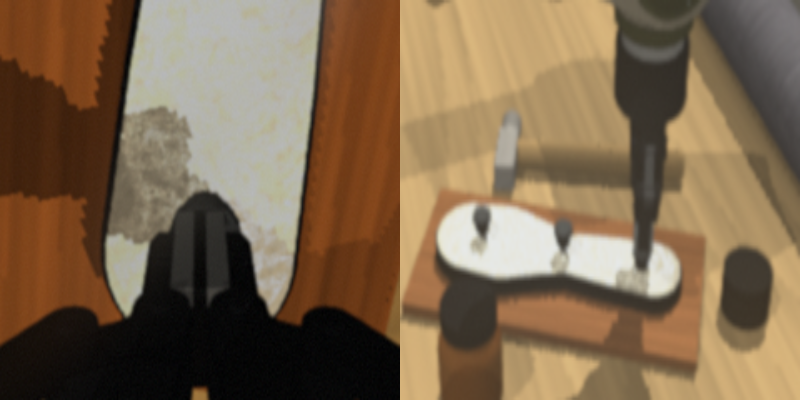

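The fingertips are centred on the heel cap and close to or just touching it, with no force yet. I'll go on down in 1 mm steps, watching the force.

```bash
for i in 1; do python3 -m crank '[0,0,0.04,0,0,0,1,0,0,0,0,0,0,1]'; done|grep -E "eef_pos|ft"
python3 -m crank '[0,0,0.04,0,0,0,1,0,0,0,0,0,0,1]'|grep -E "eef_pos|ft"
python3 -m crank '[0,0,0.04,0,0,0,1,0,0,0,0,0,0,1]'|grep -E "eef_pos|ft"
```

```text
eef_pos: [662.2, 11.7, 43.2]
ft_force: [-1.0, 0.3, 0.8]
eef_pos: [662.3, 11.7, 42.1]
ft_force: [-0.6, 0.4, 0.9]
eef_pos: [662.3, 11.7, 41.1]
ft_force: [-2.0, 0.5, 6.7]
```

```bash
python3 -m crank '[0,0,0.04,0,0,0,1,0,0,0,0,0,0,1]'|grep -E "eef_pos|ft"
python3 -m crank '[0,0,0.03,0,0,0,1,0,0,0,0,0,0,1]'|grep -E "eef_pos|ft"
```

```text
eef_pos: [662.3, 11.7, 40.2]
ft_force: [-2.5, 0.7, 8.1]
eef_pos: [662.3, 11.7, 39.5]
ft_force: [-4.0, -0.2, 8.3]
```

```bash
python3 -m crank '[0,0,-0.4,0,0,0,1,0,0,-0.9,0,0,0,1,0.8,0,-0.9,0,0,0,1,0.9,0.3,-0.4,0,0,0,1,0.9,0.3,0,0,0,0,1,0,0,0,0,0,0,1]'|grep -E "eef_pos|ft"
python3 - <<'E'
from h import *
np.set_printoptions(precision=2,suppress=True)
t=eyes.capture("top"); s=eyes.capture("side")
cv2.imwrite("pics/c3.png",cv2.resize(s["frame"][150:260,230:430,::-1],(800,440)))
ct=caps(t,[(312,176),(263,262),(289,217)]); cs=caps(s,[(361,212),(281,202),(322,207)])
for a,b in zip(ct,cs): print(a and (a[0],a[1][4]),b and (b[0],b[1][4]))
E
```

```text
eef_pos: [593.2, 57.4, 117.5]
ft_force: [0.1, 0.4, -0.0]
None (array([360.38, 214.44]), np.int32(32))
None (array([280.55, 201.76]), np.int32(38))
None (array([321.08, 205.94]), np.int32(36))
```

View pics/c3.png

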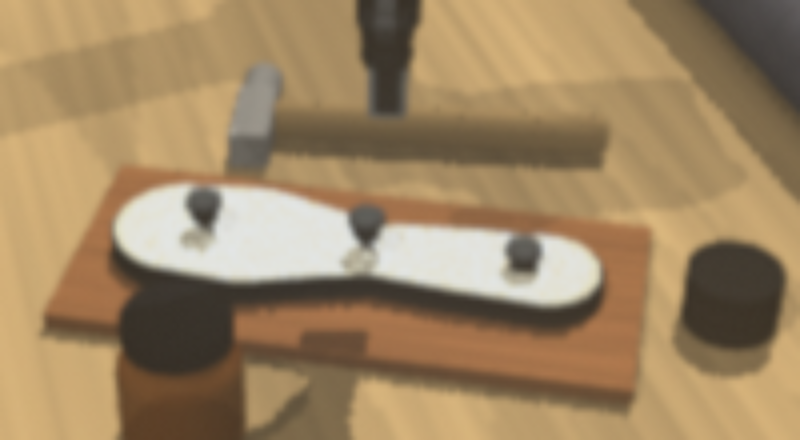

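The heel pin has visibly dropped by about 3 px, roughly 8 mm, and the board hasn't moved. Next is the toe.

```bash
python3 -c "
from h import *
print(togo([499.4,99,65]))"
```

```text
[3.50609043 0.25902598 1.73187799]
```

```bash
python3 -m crank '[0.9,0.06,0,0,0,0,1,0.9,0.07,0,0,0,0,1,0.9,0.07,0,0,0,0,1,0.8,0.06,0,0,0,0,1,0,0,0.6,0,0,0,1,0,0,0.6,0,0,0,1,0,0,0.5,0,0,0,1,0,0,0,0,0,0,1]'|grep -E "eef_pos|ft"
python3 -c "
from h import *
print(togo([499.4,99,54]))"
```

```text
eef_pos: [499.4, 98.4, 64.0]
ft_force: [-0.8, -0.2, 0.3]
[0.00541674 0.02093035 0.33282057]
```

```bash
python3 -m crank '[0,0.02,0.2,0,0,0,1,0,0,0.13,0,0,0,1,0,0,0.1,0,0,0,1]'|grep -E "eef_pos|ft"
python3 -m crank '[0,0,0.1,0,0,0,1,0,0,0.05,0,0,0,1]'|grep -E "eef_pos|ft"
python3 -m crank '[0,0,0.05,0,0,0,1,0,0,0.05,0,0,0,1]'|grep -E "eef_pos|ft"
python3 -m crank '[0,0,0.04,0,0,0,1,0,0,0,0,0,0,1]'|grep -E "eef_pos|ft"
```

```text
eef_pos: [499.9, 99.4, 52.9]
ft_force: [0.7, -0.9, 0.4]
eef_pos: [499.8, 99.5, 48.4]
ft_force: [-0.4, 0.0, 2.6]
eef_pos: [499.8, 99.5, 45.5]
ft_force: [0.3, 0.0, 2.2]
eef_pos: [499.7, 99.5, 44.0]
ft_force: [0.5, 0.4, 1.8]
```

```bash
python3 -m crank '[0,0,0.05,0,0,0,1,0,0,0.03,0,0,0,1]'|grep -E "eef_pos|ft"
python3 -m crank '[0,0,0.05,0,0,0,1,0,0,0,0,0,0,1]'|grep -E "eef_pos|ft"
python3 -m crank '[0,0,0.04,0,0,0,1,0,0,0,0,0,0,1]'|grep -E "eef_pos|ft"
```

```text
eef_pos: [499.7, 99.5, 41.7]
ft_force: [0.0, 0.2, 5.3]
eef_pos: [499.7, 99.5, 40.4]
ft_force: [-1.2, 0.1, 7.3]
eef_pos: [499.8, 99.5, 39.4]
ft_force: [-2.1, -0.8, 9.8]
```

```bash
python3 -m crank '[0,0,-0.4,0,0,0,1,0,0,-0.7,0,0,0,1,-0.8,-0.12,0,0,0,0,1,-0.8,-0.12,0,0,0,0,1,-0.8,-0.12,0,0,0,0,1,-0.73,-0.12,0,0,0,0,1,0,0,0,0,0,0,1,0,0,0,0,0,0,1]'|grep -E "eef_pos|ft"
python3 -c "
from h import *
print(togo([583.1,53.9,54]))"
```

```text
eef_pos: [582.2, 53.8, 71.3]
ft_force: [-0.2, -0.6, 0.3]
[-0.02900469  0.01551281  0.57804342]
```

```bash
python3 -m crank '[-0.03,0.01,0.3,0,0,0,1,0,0,0.28,0,0,0,1,0,0,0.1,0,0,0,1]'|grep -E "eef_pos|ft"
python3 -m crank '[0,0,0.1,0,0,0,1,0,0,0.05,0,0,0,1]'|grep -E "eef_pos|ft"
python3 -m crank '[0,0,0.05,0,0,0,1,0,0,0.05,0,0,0,1]'|grep -E "eef_pos|ft"
python3 -m crank '[0,0,0.05,0,0,0,1,0,0,0.03,0,0,0,1]'|grep -E "eef_pos|ft"
```

```text
eef_pos: [582.7, 54.1, 50.3]
ft_force: [-1.4, 1.0, 2.7]
eef_pos: [583.3, 53.9, 46.9]
ft_force: [-1.9, 1.3, 2.8]
eef_pos: [583.7, 53.7, 44.3]
ft_force: [-2.4, 1.3, 2.7]
eef_pos: [583.8, 53.7, 41.8]
ft_force: [-2.5, 2.1, 4.3]
```

```bash
python3 -m crank '[0,0,0.05,0,0,0,1,0,0,0,0,0,0,1]'|grep -E "eef_pos|ft"
python3 -m crank '[0,0,0.03,0,0,0,1,0,0,0,0,0,0,1]'|grep -E "eef_pos|ft"
python3 -m crank '[0,0,-0.4,0,0,0,1,0,0,-0.8,0,0,0,1,0,0,-1,0,0,0,1,0,0,-1,0,0,0,1,0.5,0.9,-0.5,0,0,0,1,0.5,1,0,0,0,0,1,0.5,1,0,0,0,0,1,0.5,1,0,0,0,0,1,0.5,1,0,0,0,0,1,0.5,1,0,0,0,0,1,0.5,1,0,0,0,0,1,0,0,0,0,0,0,1]'|grep -E "time|eef_pos|ft"
python3 - <<'E'
from h import *
np.set_printoptions(precision=2,suppress=True)
t=eyes.capture("top"); s=eyes.capture("side")
cv2.imwrite("pics/c4.png",cv2.resize(s["frame"][150:260,230:430,::-1],(800,440)))
ct=caps(t,[(312,176),(263,262),(289,217)]); cs=caps(s,[(361,212),(281,202),(322,207)])
for a,b in zip(ct,cs): print(a and (a[0],a[1][4]),b and (b[0],b[1][4]))
E
```

```text
eef_pos: [583.8, 53.7, 40.5]
ft_force: [-3.0, 0.6, 8.1]
eef_pos: [583.8, 53.7, 39.9]
ft_force: [-3.4, 2.1, 8.6]
time: 11.6
eef_pos: [555.8, 287.4, 150.6]
ft_force: [0.2, -0.5, 0.1]
(array([312.06, 176.5 ]), np.int32(103)) (array([360.44, 214.11]), np.int32(36))
(array([263.22, 262.01]), np.int32(111)) (array([280.65, 203.9 ]), np.int32(40))
(array([288.52, 217.63]), np.int32(107)) (array([321.05, 208.78]), np.int32(40))
```

View pics/c4.png

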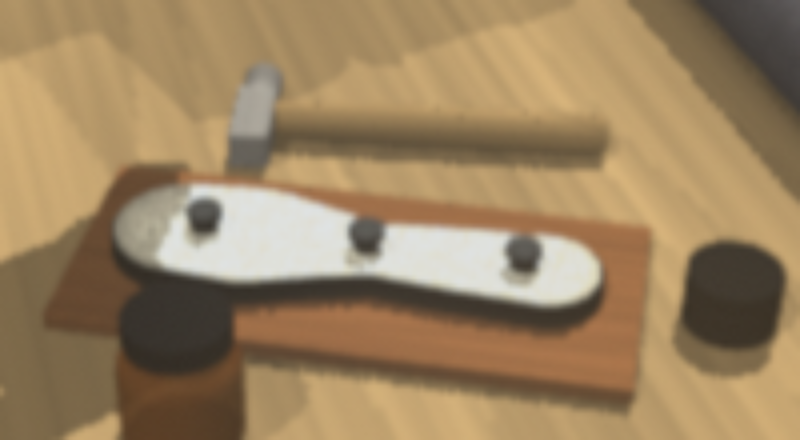

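All three caps now sit low, close to the card. The board, jar, hammer and lifts have not moved.

```bash
python3 -c "
from rig import manip
print(manip.sign_off())"
```

```text
the job is handed in; nothing more can be done
None
```

I pressed the heel, toe and waist pins home in that order, with a highest reading of about 10 N; the last picture shows all three caps down and nothing else moved, and I handed the job in at about 12 s without seeing a verdict.

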